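# Empty the flip-lid box of plaster plugs into the drying tray

## Robot

A 6-joint arm with a two-finger parallel gripper is mounted at the origin on a cart in front of the work surface, level with it; the furniture and walls round the work are solid. World frame = base frame: x ahead of the robot, y to its left, z up, the work surface at z = 0. Lengths are in m, angles in rad, forces in N, time in s.
With the tool pointing down it reaches from about 0.325 to 0.9 m from the base axis. Payload 6.1 kg.
Tool frame: the origin (TCP) lies midway between the tips of the shut fingers; the grasp point (between the pads) lies 19 mm behind it; x points along the fingers, y is the direction in which the jaws open and shut, and the axes are right-handed (so a half turn about x gives the same grasp; the last joint's range is limited). The gripper opens to 85 mm and grips with 20 to 120 N. Pads are 22 mm wide; open, the fingers measure 114 mm over their backs; the gripper's body (76 mm by 85 mm) begins 54 mm behind the grasp point. The pads swing forward as they close: fully open they stand 13 mm farther back than shut.
Start: joints at [1.08, 0.22, 1.526, -0, 1.395, -0.126], TCP at [0.223, 0.584, 0.203] pointing down, gripper open.
Joint ranges: [-2.98, 2.98], [-0.91, 2.08], [0.09, 2.57], [-1.24, 4.39], [0.2, 2.65], [-2.68, 2.68]. Speed limits (rad/s): [2.57, 2.57, 3.01, 3.14, 3.14, 3.14].

## Interface

Orientations are given as [roll, pitch, yaw] about the fixed x, y, z axes, in that order (R = Rz(yaw) Ry(pitch) Rx(roll)).
In Python, from plant import movep, move_l, set_joints, gripper_to, hold, inverse_kinematics, observe, get_image, get_calibration, Unreachable, job_done gives the robot as it stands. Calls block until the motion is done:
- movep(position, orientation): joint-space move of the TCP to a pose.
- move_l(position, feed=0.15, rotation=None, max_force=None): straight line of the TCP; rotation=None keeps the orientation; feed is the mean speed in m/s. With max_force (N) it stops when the force on the tool has changed by that much, and returns True; else False.
- set_joints(angles): joint-space move.
- gripper_to(opening, f_grip=None): finger opening in m; f_grip is the grip in N (None keeps the last); returns when the fingers have stopped.
- hold(seconds).
- inverse_kinematics(position, orientation): joint angles nearest the present ones, or None.
- observe(): the state.
- get_image(name): name is "scene" or "top"; returns (picture, depth): 420x560x3 uint8, red, green, blue; 420x560 float32, m along the optical axis (not along the pixel's ray), 0 where there is no reading.
- get_calibration(name): a dict with "intrinsics" (3x3 intrinsics, pixels), "world_from_camera" (4x4, takes a point from camera to world coordinates). Camera axes: x right, y down, z forward; pixel columns grow to the right and rows downward; lengths in m; the calibration is good to about 2 mm. A picture is of the moment at which its call begins. get_calibration takes no time and is no camera call.
A pose or a line that the arm cannot do raises Unreachable and nothing moves.
- job_done(): hands the job in, once; it reports no verdict.
The state is a dict: "time_s": time; "q": joint angles; "joint_velocities": joint speeds; "joint_torque": joint torques, N m; "eef_pos": TCP position; "tcp_rot": TCP orientation; "ft_force": force on the tool from outside, world axes, zero at the start; "torque": the same for the moment, N m; "opening": finger opening in m.
Only numpy, scipy, OpenCV 4.12 (cv2) and the standard library are available. Lean on these libraries where they do the work, as an engineer would, in place of code of your own. Each camera call takes 0.05 s, during which the arm holds its last target.

## Task

The small blue flip-lid box holds three damp plaster plugs. Swing its lid right back until it snaps over and stays open by itself, and only then pick up the box by its sides and tip all three plugs out into the wooden drying tray, from low over the tray because plaster chips. Stand the empty box upright on the bench again, lid still fully back, and leave the timer, jar and beaker undisturbed.

Things in the scene. Friction and masses are not known exactly. Their poses are not given: they have to be found in the camera images.
- box: blue plastic box, open at the top and at its -x end (the lid's front flap closes that end), outside 130 (x) x 60 (y) x 48 (z) mm, walls 3 mm, about 0.4 kg, loose on the bench; its sides are flat to grip across y. Origin: centre of its underside; z up out of its mouth, +x towards the lid hinge, -x towards the open end, where the lid's flap and pull bar are when shut and where the plugs slide out when it is tipped
- box_lid (a joint): angle of the grey lid (55 g, with a 43 mm deep front flap that closes the box's open end) in rad: 0 shut, 2.45 fully back against its stop. The hinge has a small over-centre spring strut on the box's rear wall: let go below about 1.9 the lid is pulled shut, beyond that it snaps to 2.45 and stays, even when the box is tipped. It takes about 1 N at the pull bar
- lid_hinge (a point): middle of the hinge line at the box's +x end: box frame (72, 0, 49) mm. The hinge line runs along the box's y; opening lifts the pull bar up and over towards +x
- lid_pull (a point): middle of the lid's pull, a round steel cross bar 10 mm thick and 38 mm long (along the box's y) with domed ends, carried on two short arms 25 mm out in front of the flap, 165 mm from the hinge line and 51 mm above the bench when shut (moves with the lid). Pinched lightly at its two ends it turns freely between the fingers as the lid swings; gripped so that it cannot turn, the light box is lifted along
- box_lip (a point): middle of the front edge of the box's floor at the open end, over which the plugs slide out: box frame (-65, 0, 3) mm. Tipped by 60 to 70 degrees they all slide
- plug_0: white plaster plug, tapered, 44 mm across the wide end and 34 mm tall, about 56 g, inside the box. Origin: centre of its wide underside
- plug_1: white plaster plug, tapered, 34 mm across and 30 mm tall, about 30 g, inside the box. Origin: centre of its wide underside
- plug_2: white plaster plug, tapered, 33 mm across and 29 mm tall, about 27 g, inside the box. Origin: centre of its wide underside
- tray: wooden drying tray with a slatted floor, fixed to the bench, outside 200 (x) x 180 (y) x 36 (z) mm, walls 10 mm, floor 9 mm above the bench. Origin: centre of its underside, z up
- timer: white and grey kitchen timer, 63 mm across, 52 mm tall: a bystander. Origin: centre of its underside
- jar_orange: jar with black lid and orange colour, 48 mm across, 58 mm tall: a bystander. Origin: centre of its underside
- slip_beaker: white plastic beaker, 71 mm across, 93 mm tall: a bystander. Origin: centre of its underside
Mind the look-alikes: they are no part of the job. Of the things that look like the box, the largest one is meant.

How it is judged:
On the way, in this order (a step that is already met when the one before it is completed fails the run):
1. the lid is fully back past its detent while the box still stands on the bench with all plugs in it (value of joint box_lid above 2.3 rad and height (world z) of box below 0.01 m and angle between box's own z axis and vertical below 0.1 rad and z of each of plug_0, plug_1, plug_2 in the frame of box below 0.045 m and x of each of plug_0, plug_1, plug_2 in the frame of box above -0.065 m), for 0.2 s.
2. the box is tipped by more than 40 degrees over the tray with its lid fully back (angle between box's own z axis and vertical above 0.7 rad and value of joint box_lid above 2.1 rad and horizontal distance between box_lip and tray below 0.11 m), for 0.1 s.
At the end, for the whole second after the job is handed in: All three plugs lie at rest inside the tray (within its walls, origins less than 55 mm above the bench); the box stands upright (within 0.08 rad) and at rest on the bench itself, its underside less than 5 mm up, with its lid fully back (beyond 2.3 rad) (value of joint box_lid above 2.3 rad and angle between box's own z axis and vertical below 0.08 rad and height (world z) of box below 0.005 m and linear speed of box below 0.02 m/s and linear speed of each of plug_0, plug_1, plug_2 below 0.03 m/s and x of plug_0 in the frame of tray between -0.095 and 0.095 m and y of plug_0 in the frame of tray between -0.085 and 0.085 m and z of each of plug_0, plug_1, plug_2 in the frame of tray below 0.055 m and x of plug_1 in the frame of tray between -0.095 and 0.095 m and y of plug_1 in the frame of tray between -0.085 and 0.085 m and x of plug_2 in the frame of tray between -0.095 and 0.095 m and y of plug_2 in the frame of tray between -0.085 and 0.085 m); the robot touches nothing.
It fails at once if the box is tipped more than 0.5 rad before its lid is past the detent (angle between box's own z axis and vertical above 0.5 rad and value of joint box_lid below 1.9 rad).
It fails at once if a plug falls fast (over 2.0 m/s, as from 20 cm up) (linear speed of any of plug_0, plug_1, plug_2 above 2 m/s).
It fails at once if a bystander (timer, jar or beaker) is shoved by more than 30 mm or tipped over (distance of any of timer, jar_orange, slip_beaker from where it was at the start of the episode above 0.03 m or angle between any of timer, jar_orange, slip_beaker's own z axis and vertical above 0.4 rad).
It also fails if it takes over 64 s, if anything falls off the work surface, if the arm or the gripper's body presses on something with over 40 N, if the wrist force passes 120 N, or if a joint passes its speed limit or range.

## Working session

There is one attempt and no reset: what is moved stays moved. The work goes in short steps, each a Python script; the robot and the scene stay as the last script left them, time stands still between calls to the robot, and variables do not carry over. Pictures are saved under pics/ and viewed, and the job is handed in when it is done.

```bash
ls; mkdir -p pics; python3 - <<'E'
from plant import *
import cv2, numpy as np
for n in ("scene","top"):
    im,d=get_image(n); cv2.imwrite(f"pics/{n}0.png",im[:,:,::-1]); np.save(f"pics/{n}0.npy",d); np.save(f"pics/{n}0_im.npy",im)
    c=get_calibration(n); print(n,c["intrinsics"],c["world_from_camera"])
print(observe())
E
```

```text
pics
scene [[518.34656116   0.         277.66754866]
 [  0.         518.34656116 210.55880058]
 [  0.           0.           1.        ]] [[ 0.81507    -0.24137027  0.52668899 -0.2429534 ]
 [-0.5793581  -0.34310818  0.7393382  -1.05087113]
 [ 0.00225704 -0.90775392 -0.419497    0.75612439]
 [ 0.          0.          0.          1.        ]]
top [[395.99575812   0.         282.02663765]
 [  0.         395.99575812 210.71195429]
 [  0.           0.           1.        ]] [[-0.016865   -0.9865278   0.16272207  0.38770905]
 [-0.99973697  0.01916789  0.0125926   0.17483471]
 [-0.01554199 -0.1624669  -0.98659158  1.42829137]
 [ 0.          0.          0.          1.        ]]
{'time_s': 0.1, 'q': array([ 1.07989633e+00,  2.21183862e-01,  1.52747981e+00, -1.98363959e-05,
        1.39469681e+00, -1.26090569e-01]), 'joint_velocities': array([-0.0004041 , -0.00281432, -0.00377321, -0.00199166,  0.00300022,
        0.00085318]), 'joint_torque': array([ 1.83024116e-03, -4.98238921e+01, -3.90550661e+01, -1.26363275e-04,
        5.63856651e-03,  6.88726277e-05]), 'eef_pos': array([0.22270732, 0.58334524, 0.20179494]), 'tcp_rot': array([-1.68584359,  1.56902839, -2.05064953]), 'ft_force': array([-0.00403801, -0.08281257,  0.01156942]), 'torque': array([-0.06040601,  0.03675112,  0.02960871]), 'opening': 0.08513669669804853}
```

View pics/scene0.png

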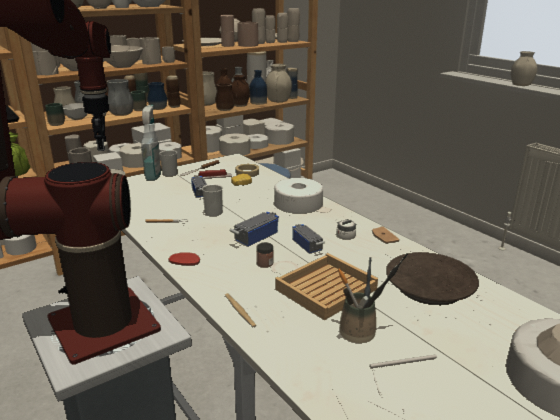

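View pics/top0.png

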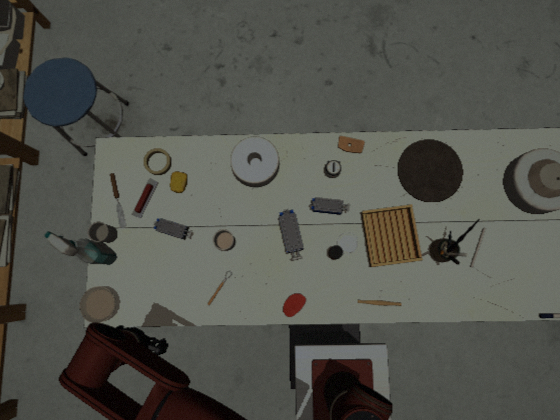

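```bash
python3 - <<'E'
import cv2, numpy as np
t=cv2.imread("pics/top0.png"); s=cv2.imread("pics/scene0.png")
a=cv2.resize(t[140:290,140:440],None,fx=2.6,fy=2.6,interpolation=cv2.INTER_CUBIC)
cv2.imwrite("pics/topcrop.png",a)
b=cv2.resize(s[160:320,170:400],None,fx=3.4,fy=3.4,interpolation=cv2.INTER_CUBIC)
cv2.imwrite("pics/scenecrop.png",b)
E
```

```text
(no output)
```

View pics/topcrop.png

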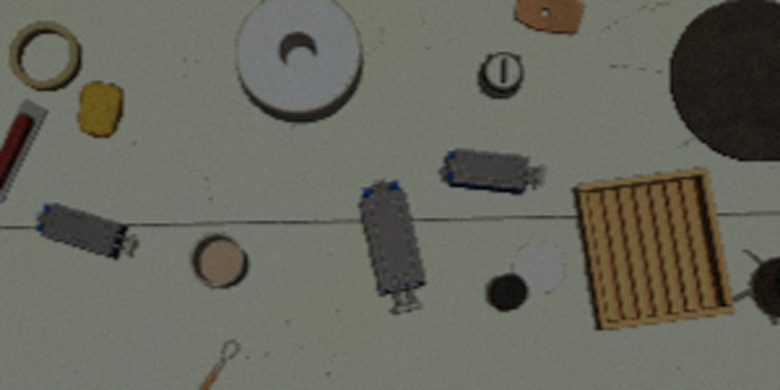

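View pics/scenecrop.png

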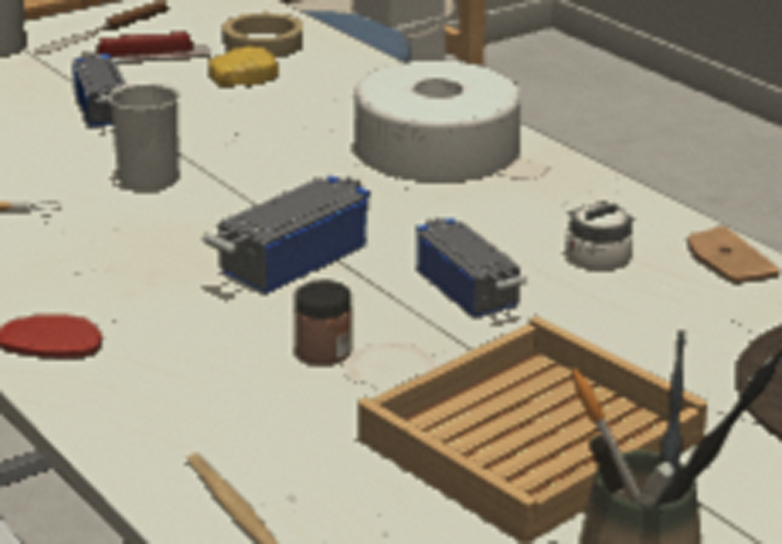

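```bash
cat > h.py <<'E'
import numpy as np, cv2
from plant import *
def cloud(n,d):
    c=get_calibration(n); K=c["intrinsics"]; T=c["world_from_camera"]
    v,u=np.mgrid[0:d.shape[0],0:d.shape[1]]
    p=np.stack([(u-K[0,2])/K[0,0]*d,(v-K[1,2])/K[1,1]*d,d],-1)
    return p@T[:3,:3].T+T[:3,3]
def ray(n,u,v,z):
    c=get_calibration(n); K=c["intrinsics"]; T=c["world_from_camera"]
    r=T[:3,:3]@np.array([(u-K[0,2])/K[0,0],(v-K[1,2])/K[1,1],1.]); o=T[:3,3]
    return o+r*(z-o[2])/r[2]
def proj(n,P):
    c=get_calibration(n); K=c["intrinsics"]; T=np.linalg.inv(c["world_from_camera"])
    q=np.atleast_2d(P)@T[:3,:3].T+T[:3,3]; q=q@K.T; return q[:,:2]/q[:,2:]
E
python3 - <<'E'
from h import *
for n,boxes in (("top",{"box":(270,195,312,268),"tray":(355,198,430,272),"timer":(320,155,345,182),"jar":(324,240,345,262),"beaker":(210,226,240,254),"decoy":(306,192,352,218)}),):
    d=np.load(f"pics/{n}0.npy"); P=cloud(n,d)
    print("bench z",np.median(P[225:280,255:270,2]),np.mean(d==0))
    for k,(a,b,c,e) in boxes.items():
        q=P[b:e,a:c].reshape(-1,3); dd=d[b:e,a:c].ravel()
        q=q[(dd>0)&(q[:,2]>0.02)]
        r=cv2.minAreaRect((q[:,:2]*1000).astype(np.float32))
        print(k,len(q),"zmed",np.percentile(q[:,2],[5,50,95]).round(3),"rect",r, "x",q[:,0].min().round(3),q[:,0].max().round(3),"y",q[:,1].min().round(3),q[:,1].max().round(3))
E
```

```text
bench z -0.0007762755525833054 0.0038818027210884352
box 775 zmed [0.048 0.054 0.059] rect ((553.402587890625, 158.87403869628906), (103.48981475830078, 213.23912048339844), 78.82430267333984) x 0.445 0.648 y 0.089 0.204
tray 725 zmed [0.023 0.034 0.041] rect ((536.7579345703125, -222.12149047851562), (217.47216796875, 241.00698852539062), 6.444336891174316) x 0.417 0.654 y -0.33 -0.093
timer 229 zmed [0.025 0.043 0.05 ] rect ((771.210205078125, 4.037723541259766), (55.06272888183594, 58.964229583740234), 0.9643974304199219) x 0.744 0.799 y -0.025 0.034
jar 166 zmed [0.044 0.057 0.062] rect ((468.179931640625, 8.522224426269531), (45.788475036621094, 46.603416442871094), 41.226497650146484) x 0.446 0.491 y -0.016 0.032
beaker 371 zmed [0.037 0.044 0.095] rect ((514.633544921875, 392.79730224609375), (68.47688293457031, 68.68466186523438), 29.215185165405273) x 0.481 0.549 y 0.358 0.428
decoy 454 zmed [0.035 0.041 0.046] rect ((634.9484252929688, 21.74897003173828), (137.044677734375, 48.07703399658203), 83.45636749267578) x 0.607 0.664 y -0.046 0.09
```

```bash
python3 - <<'E'
from h import *
for n,(a,b,c,e) in (("top",(270,195,312,268)),("scene",(225,205,285,250))):
    d=np.load(f"pics/{n}0.npy"); P=cloud(n,d)
    m=np.zeros(d.shape,np.uint8); z=P[...,2]
    m[b:e,a:c]=((z>0.047)&(z<0.066)&(d>0))[b:e,a:c]
    m=cv2.morphologyEx(m,cv2.MORPH_OPEN,np.ones((3,3),np.uint8)) 
    k,l,s,_=cv2.connectedComponentsWithStats(m); i=1+s[1:,4].argmax(); mm=l==i
    q=P[mm]; print(n,len(q),np.percentile(q[:,2],[5,50,95]))
    r=cv2.minAreaRect((q[:,:2]*1000).astype(np.float32)); print(r)
    print(cv2.boxPoints(r).round(0).tolist())
    # silhouettes on plane z=.054
    t=cv2.imread(f"pics/{n}0.png"); 
    sc=16 if n=="top" else 12
    crop=cv2.resize(t[b-5:e+5,a-5:c+5],None,fx=7,fy=7,interpolation=cv2.INTER_NEAREST); cv2.imwrite(f"pics/box_{n}.png",crop); print(crop.shape)
# tray
d=np.load("pics/top0.npy");P=cloud("top",d);z=P[...,2]
m=np.zeros(d.shape,np.uint8); m[200:275,355:432]=((z>0.029)&(z<0.045))[200:275,355:432]
k,l,s,_=cv2.connectedComponentsWithStats(m); i=1+s[1:,4].argmax(); q=P[l==i]
r=cv2.minAreaRect((q[:,:2]*1000).astype(np.float32)); print("tray",r,cv2.boxPoints(r).round().tolist())
E
```

```text
top 663 [0.04875124 0.05360529 0.0588087 ]
((545.9341430664062, 163.2587890625), (147.25979614257812, 60.79405212402344), 11.966141700744629)
[[468.0, 178.0], [480.0, 118.0], [624.0, 149.0], [612.0, 208.0]]
(581, 364, 3)
scene 492 [0.04929093 0.05369794 0.056901  ]
((531.9031372070312, 162.6753387451172), (185.6915283203125, 69.86602020263672), 11.796149253845215)
[[434.0, 178.0], [448.0, 109.0], [630.0, 147.0], [616.0, 216.0]]
(385, 490, 3)
tray ((524.5390014648438, -193.0198211669922), (199.71141052246094, 180.41241455078125), 6.439272880554199) [[415.0, -115.0], [435.0, -294.0], [634.0, -271.0], [614.0, -92.0]]
```

View pics/box_top.png

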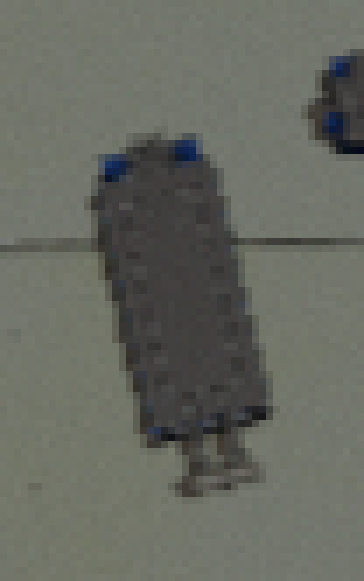

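View pics/box_scene.png

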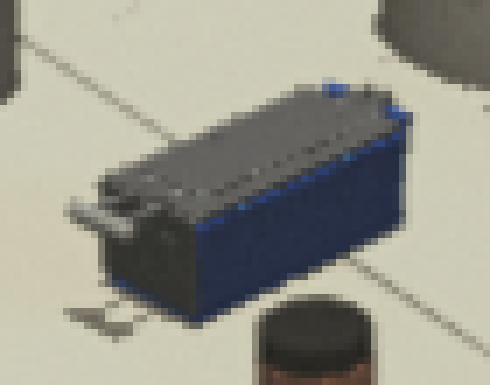

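```bash
python3 - <<'E'
from h import *
print(ray("top",296,258.3,.053), ray("scene",234.8,231.2,.053))
for e in ((177,490),(260,470)): print(ray("top",265+e[0]/7,190+e[1]/7,.053))
yaw=.2085
c,s=np.cos(yaw),np.sin(yaw); R=np.array([[c,-s,0],[s,c,0],[0,0,1]])
for o in ([.548,.163,0],[.5459,.1633,0],[.552,.164,0]):
    o=np.array(o)
    print("pull",o+R@[-.093,0,.051])
    L=np.array([[x,y,z] for x in(-.065,.065) for y in(-.03,.03) for z in (0,.048)])
    for n in ("top","scene"):
        print(n,proj(n,(R@L.T).T+o).round(1).tolist())
E
```

```text
[0.44723769 0.14699005 0.053     ] [0.45066767 0.14239625 0.053     ]
[0.44175877 0.16681536 0.053     ]
[0.45083329 0.12571482 0.053     ]
pull [0.45701415 0.14374969 0.051     ]
top [[302.9, 246.7], [303.4, 245.7], [286.6, 250.4], [286.6, 249.6], [294.6, 212.0], [294.8, 209.8], [278.6, 215.6], [278.3, 213.6]]
scene [[250.5, 246.1], [250.2, 232.0], [236.9, 239.7], [236.4, 225.9], [279.5, 231.7], [279.5, 218.2], [265.9, 226.0], [265.8, 212.7]]
pull [0.45491415 0.14404969 0.051     ]
top [[302.8, 247.3], [303.3, 246.3], [286.6, 251.0], [286.5, 250.2], [294.6, 212.5], [294.8, 210.4], [278.5, 216.2], [278.2, 214.2]]
scene [[249.9, 246.2], [249.5, 232.1], [236.2, 239.9], [235.8, 226.0], [278.9, 231.8], [278.9, 218.3], [265.4, 226.1], [265.2, 212.8]]
pull [0.46101415 0.14474969 0.051     ]
top [[302.6, 245.6], [303.1, 244.5], [286.3, 249.3], [286.3, 248.4], [294.3, 210.9], [294.5, 208.7], [278.3, 214.5], [278.0, 212.5]]
scene [[251.4, 245.6], [251.1, 231.5], [237.8, 239.2], [237.3, 225.4], [280.3, 231.3], [280.4, 217.7], [266.8, 225.6], [266.7, 212.3]]
```

```bash
python3 - <<'E'
from h import *
from scipy.optimize import least_squares
S=lambda x,y:(220+x/7,200+y/7); T=lambda x,y:(265+x/7,190+y/7)
obs=[("scene",(-.065,-.03,0),S(195,322)),("scene",(-.065,.03,0),S(107,287)),("scene",(.065,-.03,0),S(405,235)),
("scene",(-.093,.019,.051),S(70,208)),("scene",(-.093,-.019,.051),S(138,233)),
("top",(-.093,.019,.051),T(180,489)),("top",(-.093,-.019,.051),T(258,470)),
("top",(-.067,.03,.052),T(150,438)),("top",(-.067,-.03,.052),T(270,412))]
def f(p,full=False):
    c,s=np.cos(p[2]),np.sin(p[2]);R=np.array([[c,-s,0],[s,c,0],[0,0,1]])
    return np.concatenate([proj(n,R@np.array(l)+[p[0],p[1],0])[0]-np.array(o) for n,l,o in obs])
for sel in (slice(0,10),slice(10,18),slice(0,18)):
    r=least_squares(lambda p:f(p)[sel],[.545,.163,.209],loss='soft_l1'); print(r.x,r.fun.round(1))
E
```

```text
[0.54105881 0.16153942 0.19519845] [ 0.7  0.8 -0.2 -0.6  0.2 -1.   0.1  0.  -1.   0.5]
[0.53862229 0.16293358 0.18914112] [ 0.3 -0.4 -0.   0.  -0.   0.1 -0.2  0.3]
[0.54013894 0.16144606 0.18050849] [ 0.1  0.9 -0.5 -0.7  0.1 -0.8 -0.4 -0.1 -1.6  0.5  0.5 -0.9  0.2 -0.3
  0.2 -0.4  0.  -0.1]
```

```bash
cat >> h.py <<'E'
from scipy.spatial.transform import Rotation as Ro
YAW=.198; O=np.array([.540,.162,0.])
def tool(yaw,tilt=0.,flip=False):
    """tool pointing down, jaws along y of frame at yaw; tilt>0: rotated about that y so tool points towards +x (box -x end goes down)"""
    # box frame rotation for tip by tilt: +x -> +z
    B=Ro.from_euler('z',yaw)*Ro.from_euler('y',-tilt)
    s=-1. if flip else 1.
    x=np.array([0,0,-1.]);y=np.array([0,s,0]);z=np.cross(x,y)
    return B*Ro.from_matrix(np.stack([x,y,z],1))
def rpy(R):
    import warnings
    with warnings.catch_warnings():
        warnings.simplefilter('ignore'); return R.as_euler('xyz').tolist()
def ez(yaw): return np.array([np.cos(yaw),np.sin(yaw),0])
E
python3 - <<'E'
from h import *
hinge=O+.072*ez(YAW)+[0,0,.049]
for flip in (0,1):
  for th in (0,.8,1.6,2.4):
    for tl in (0,):
      p=hinge+.165*(-np.cos(th)*ez(YAW)+np.array([0,0,np.sin(th+.012)]))-[0,0,.013]
      q=inverse_kinematics(p.tolist(),rpy(tool(YAW,0,flip))); print(flip,th,p.round(3),None if q is None else np.round(q,2))
# pour
T=np.array([.5245,-.193,0])
for yaw in (-.35,-.15,0.11,.2):
  for flip in (0,1):
   for tilt in (0,.4,.8,1.0,1.15,1.25):
    B=(Ro.from_euler('z',yaw)*Ro.from_euler('y',-tilt))
    lip=T+.03*ez(yaw)+[0,0,.055]
    o=lip-B.apply([-.065,0,.003])
    tcp=o+B.apply([0,0,.012])
    q=inverse_kinematics(tcp.tolist(),rpy(tool(yaw,tilt,flip))); print(yaw,flip,tilt,o.round(3),None if q is None else np.round(q,2))
E
```

```text
0 0 [0.449 0.144 0.038] [ 0.14  0.04  2.06 -0.    1.04 -1.63]
0 0.8 [0.498 0.154 0.156] [ 0.15  0.01  1.85 -0.    1.29 -1.62]
0 1.6 [0.615 0.177 0.201] [ 0.16  0.26  1.49 -0.    1.4  -1.61]
0 2.4 [0.73  0.2   0.146] [ 0.16  0.57  1.18 -0.    1.39 -1.61]
1 0 [0.449 0.144 0.038] [ 0.14  0.04  2.06 -0.    1.04  1.52]
1 0.8 [0.498 0.154 0.156] [ 0.15  0.01  1.85 -0.    1.29  1.52]
1 1.6 [0.615 0.177 0.201] [ 0.16  0.26  1.49 -0.    1.4   1.53]
1 2.4 [0.73  0.2   0.146] [ 0.16  0.57  1.18 -0.    1.39  1.54]
-0.35 0 0 [ 0.614 -0.226  0.052] [-0.47  0.41  1.56  0.    1.17 -1.69]
-0.35 0 0.4 [ 0.61  -0.224  0.078] [-0.51  0.09  1.96  0.1   0.7  -1.79]
-0.35 0 0.8 [ 0.597 -0.22   0.1  ] [-0.57 -0.14  2.33  0.75  0.23 -2.46]
-0.35 0 1.0 [ 0.588 -0.216  0.108] [-0.61 -0.17  2.48  2.16  0.26  2.39]
-0.35 0 1.15 [ 0.58  -0.213  0.113] [-0.64 -0.11  2.56  2.57  0.51  1.96]
-0.35 0 1.25 [ 0.575 -0.211  0.116] None
-0.35 1 0 [ 0.614 -0.226  0.052] [-0.47  0.41  1.56  0.    1.17  1.45]
-0.35 1 0.4 [ 0.61  -0.224  0.078] [-0.51  0.09  1.96  0.1   0.7   1.35]
-0.35 1 0.8 [ 0.597 -0.22   0.1  ] [-0.57 -
[... 2010 characters left out ...]
94  0.37  0.83 -2.55]
0.2 0 0.8 [ 0.6   -0.178  0.1  ] None
0.2 0 1.0 [ 0.591 -0.18   0.108] [-0.92 -0.    2.32  1.38  0.88  2.59]
0.2 0 1.15 [ 0.583 -0.181  0.113] [-1.01  0.08  2.37  1.55  1.03  2.34]
0.2 0 1.25 [ 0.577 -0.182  0.116] [-1.07  0.17  2.38  1.63  1.14  2.2 ]
0.2 1 0 [ 0.618 -0.174  0.052] [-0.4   0.39  1.59  0.    1.16  0.97]
0.2 1 0.4 [ 0.614 -0.175  0.078] [-0.56  0.11  1.94  0.37  0.83  0.59]
0.2 1 0.8 [ 0.6   -0.178  0.1  ] [-0.79 -0.03  2.23  1.06  0.76 -0.16]
0.2 1 1.0 [ 0.591 -0.18   0.108] [-0.92 -0.    2.32  1.38  0.88 -0.55]
0.2 1 1.15 [ 0.583 -0.181  0.113] [-1.01  0.08  2.37  1.55  1.03 -0.8 ]
0.2 1 1.25 [ 0.577 -0.182  0.116] [-1.07  0.17  2.38  1.63  1.14 -0.94]
```

```bash
python3 - <<'E'
from h import *
R=rpy(tool(YAW,0,True))
p=O-.093*ez(YAW)
gripper_to(.066,f_grip=20)
movep([p[0],p[1],.16],R)
print(move_l([p[0],p[1],.038],feed=.08,max_force=8))
s=observe();print(s["time_s"],s["eef_pos"],s["ft_force"],s["opening"])
im,d=get_image("scene"); im=im[:,:,::-1]
cv2.imwrite("pics/a1.png",cv2.resize(im[130:270,180:320],None,fx=4.2,fy=4.2,interpolation=cv2.INTER_CUBIC))
im,d=get_image("top"); im=im[:,:,::-1]
cv2.imwrite("pics/a1t.png",cv2.resize(im[190:300,240:350],None,fx=5,fy=5,interpolation=cv2.INTER_CUBIC))
E
```

```text
False
3.9167 [0.44933984 0.14378223 0.03854628] [-0.26483146  0.53441539 -0.28698042] 0.06638242351457839
```

View pics/a1.png

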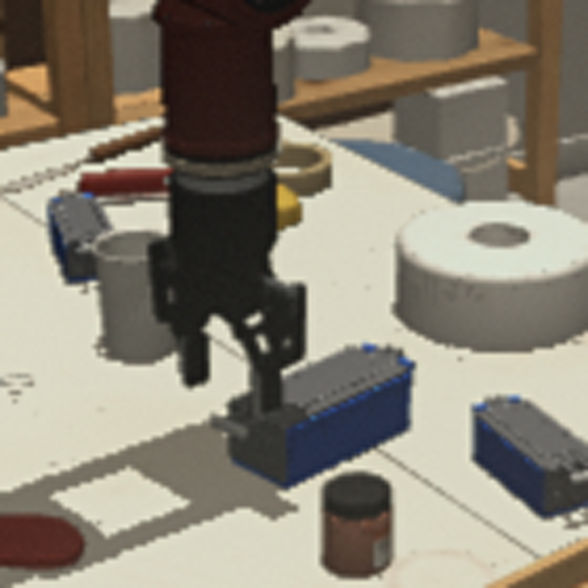

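View pics/a1t.png

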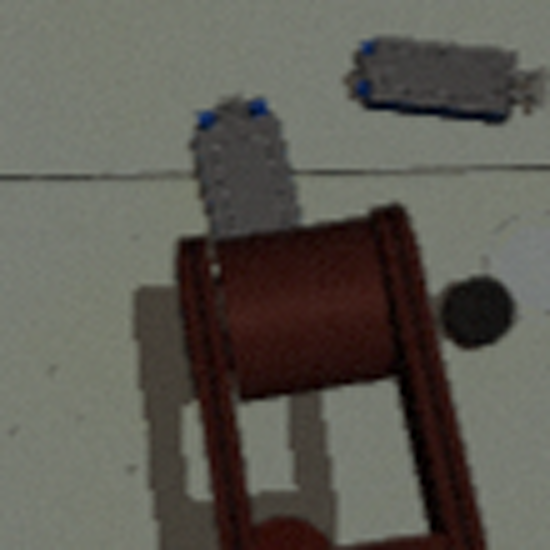

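```bash
python3 - <<'E'
from h import *
t=observe()["eef_pos"]; j=np.array([-np.sin(YAW),np.cos(YAW),0])
for dz in (0,.005,.01,.013):
  a=proj("scene",t+j*.033+[0,0,dz]+0*j); b=proj("scene",t-j*.033+[0,0,dz]); print(dz,((a-[180,130])*4.2).round(),((b-[180,130])*4.2).round())
print(((proj("scene",np.array([O-.093*ez(YAW)+s*.019*j+[0,0,.051] for s in(-1,1)]))-[180,130])*4.2).round())
E
```

```text
0 [[197. 428.]] [[260. 458.]]
0.005 [[197. 422.]] [[260. 452.]]
0.01 [[197. 416.]] [[259. 445.]]
0.013 [[196. 412.]] [[259. 442.]]
[[245. 436.]
 [209. 419.]]
```

```bash
python3 - <<'E'
from h import *
im,d=get_image("scene"); P=cloud("scene",d)
cv2.imwrite("pics/a2.png",cv2.resize(im[180:260,200:290,::-1],None,fx=7,fy=7,interpolation=cv2.INTER_NEAREST))
for v in range(205,236,2): print(v,[(round(float(P[v,u,0]),3),round(float(P[v,u,1]),3),round(float(P[v,u,2]),3)) for u in (226,242)])
E
```

```text
205 [(0.449, 0.185, 0.123), (0.467, 0.124, 0.141)]
207 [(0.444, 0.177, 0.121), (0.458, 0.109, 0.143)]
209 [(0.446, 0.181, 0.112), (0.465, 0.121, 0.13)]
211 [(0.443, 0.177, 0.108), (0.601, 0.347, 0.002)]
213 [(0.442, 0.175, 0.103), (0.596, 0.339, -0.002)]
215 [(0.442, 0.175, 0.096), (0.452, 0.1, 0.122)]
217 [(0.441, 0.174, 0.09), (0.449, 0.095, 0.119)]
219 [(0.439, 0.172, 0.085), (0.452, 0.101, 0.109)]
221 [(0.439, 0.173, 0.078), (0.45, 0.098, 0.105)]
223 [(0.512, 0.304, -0.002), (0.451, 0.101, 0.097)]
225 [(0.507, 0.295, -0.004), (0.451, 0.101, 0.09)]
227 [(0.493, 0.27, 0.003), (0.453, 0.105, 0.082)]
229 [(0.488, 0.262, -0.0), (0.454, 0.107, 0.074)]
231 [(0.482, 0.252, -0.001), (0.476, 0.142, 0.046)]
233 [(0.469, 0.23, 0.005), (0.474, 0.14, 0.041)]
235 [(0.466, 0.224, 0.001), (0.475, 0.142, 0.033)]
```

View pics/a2.png

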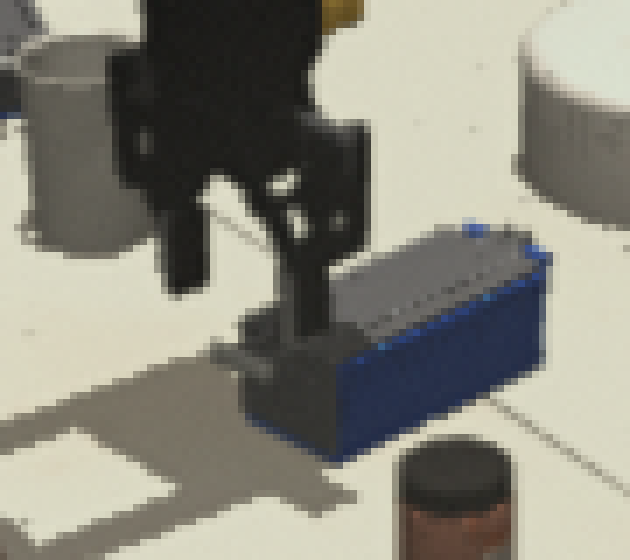

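```bash
python3 - <<'E'
from h import *
p=O-.093*ez(YAW)
move_l([p[0],p[1],.12],feed=.15)
for o in (.038,.0):
    gripper_to(o); im,d=get_image("scene"); P=cloud("scene",d)
    t=observe()["eef_pos"]; m=(np.abs(P[...,0]-t[0])<.06)&(np.abs(P[...,1]-t[1])<.06)&(P[...,2]>.075)
    q=P[m]; print(o,observe()["opening"],t, np.sort(q[:,2])[:40:4].round(3), proj("scene",t))
    cv2.imwrite(f"pics/g{int(o*1000)}.png",cv2.resize(im[150:250,190:300,::-1],None,fx=5,fy=5,interpolation=cv2.INTER_NEAREST))
E
python3 -c "
import cv2,numpy as np
cv2.imwrite('pics/g.png',np.hstack([cv2.imread('pics/g38.png'),cv2.imread('pics/g0.png')])[:, :1100][:, ::1][::1] if 0 else cv2.resize(np.hstack([cv2.imread('pics/g38.png'),cv2.imread('pics/g0.png')]),(800,364)))"
```

```text
0.038 0.03822101756632096 [0.448576   0.14368212 0.11959622] [0.15  0.151 0.152 0.153 0.154 0.154 0.156 0.157 0.158 0.159] [[233.21787166 210.91316157]]
0.0 -2.359645295678857e-05 [0.44880923 0.14370694 0.12000928] [0.148 0.151 0.153 0.156 0.157 0.158 0.159 0.162 0.163 0.164] [[233.2773933  210.76264486]]
```

View pics/g.png

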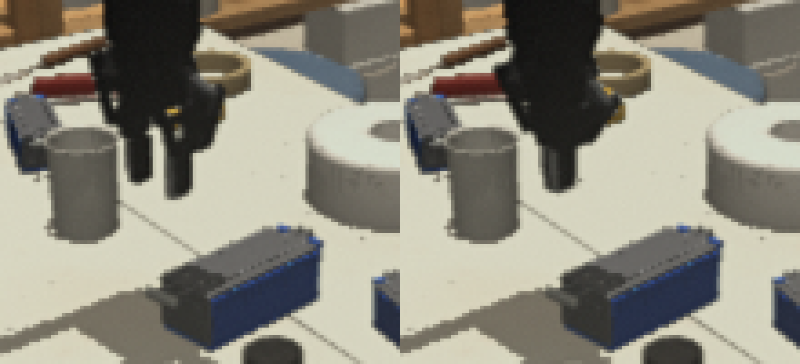

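```bash
python3 - <<'E'
from h import *
p=O-.093*ez(YAW)
x,y=.40,.20
move_l([x,y,.06],feed=.2)
print(move_l([x,y,.004],feed=.08,max_force=4),observe()["eef_pos"],observe()["ft_force"],observe()["time_s"])
im,d=get_image("scene"); print(proj("scene",observe()["eef_pos"]))
cv2.imwrite(f"pics/b1.png",cv2.resize(im[180:260,190:300,::-1],None,fx=7,fy=7,interpolation=cv2.INTER_NEAREST))
E
```

```text
False [0.40046694 0.20005468 0.00435489] [ 0.16272716 -0.32959559 -0.76867108] 7.175
[[211.3915665  242.60239739]]
```

View pics/b1.png

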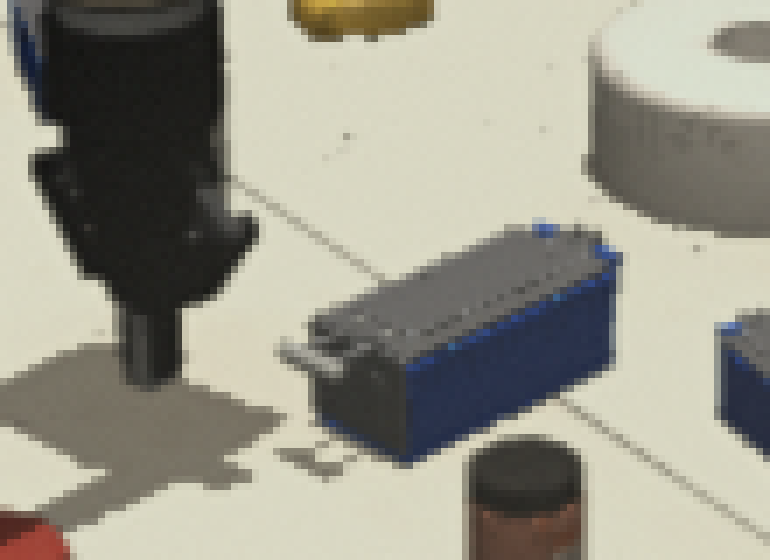

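```bash
python3 - <<'E'
from h import *
x,y=.40,.20
print(move_l([x,y,-.035],feed=.05,max_force=4),observe()["eef_pos"],observe()["ft_force"],observe()["time_s"])
move_l([x,y,.05],feed=.2)
E
```

```text
True [ 0.39947394  0.1998444  -0.02848255] [-2.30655642  0.07322912 10.1376755 ] 7.8583
```

```bash
python3 - <<'E'
from h import *
p=O-.093*ez(YAW)
gripper_to(.066)
move_l([p[0],p[1],.09],feed=.25)
print(move_l([p[0],p[1],.009],feed=.1,max_force=6))
s=observe();print(s["time_s"],s["eef_pos"],s["ft_force"])
im,d=get_image("scene")
cv2.imwrite("pics/c1.png",cv2.resize(im[180:260,200:290,::-1],None,fx=7,fy=7,interpolation=cv2.INTER_NEAREST))
E
```

```text
False
10.4917 [0.4492908  0.1438989  0.00947222] [-0.72978652 -0.50042865 -0.20426637]
```

View pics/c1.png

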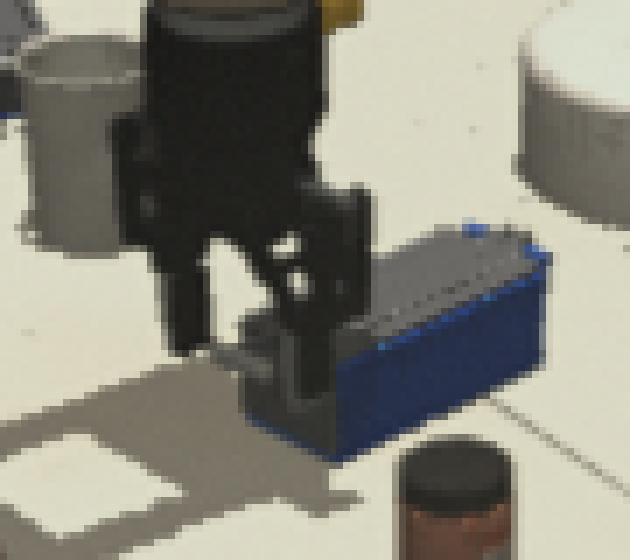

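```bash
python3 - <<'E'
from h import *
gripper_to(.030,f_grip=20)
s=observe();print(s["time_s"],s["eef_pos"],s["ft_force"],s["opening"])
im,d=get_image("scene")
cv2.imwrite("pics/c2.png",cv2.resize(im[180:260,200:290,::-1],None,fx=7,fy=7,interpolation=cv2.INTER_NEAREST))
E
```

```text
10.925 [0.4493877  0.14392747 0.00972459] [-1.21075602  0.63868035  4.91260591] 0.03581288491798599
```

View pics/c2.png

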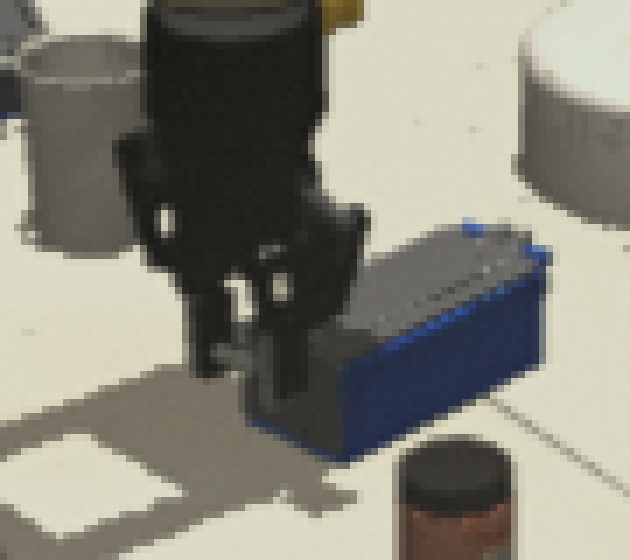

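```bash
cat > arc.py <<'E'
from h import *
import sys,json
a,b,n=float(sys.argv[1]),float(sys.argv[2]),int(sys.argv[3])
START=np.array([.4493,.1439,.0097]); 
H=START+.165*(np.cos(.012)*ez(YAW)-np.array([0,0,np.sin(.012)]))
for th in np.linspace(a,b,n+1)[1:]:
    t=th+.012
    r=move_l((H+.165*(-np.cos(t)*ez(YAW)+np.array([0,0,np.sin(t)]))).tolist(),feed=.12,max_force=14)
    s=observe();print(round(th,2),r,s["time_s"],s["eef_pos"].round(3),s["ft_force"].round(1),round(s["opening"],4))
    if r: break
im,d=get_image("scene")
cv2.imwrite(f"pics/arc{b}.png",cv2.resize(im[110:260,200:350,::-1],None,fx=4,fy=4,interpolation=cv2.INTER_NEAREST))
E
python3 arc.py 0 .6 4
```

```text
0.15 False 11.3333 [0.452 0.144 0.034] [ 2.  -0.  -1.8] 0.0358
0.3 False 11.6917 [0.457 0.145 0.058] [ 1.4 -0.1 -2.3] 0.0355
0.45 False 12.05 [0.466 0.147 0.081] [-4.  -1.8 -0.5] 0.0352
0.6 False 12.4083 [0.479 0.15  0.102] [-1.1 -1.  -0.6] 0.0355
```

View pics/arc0.6.png

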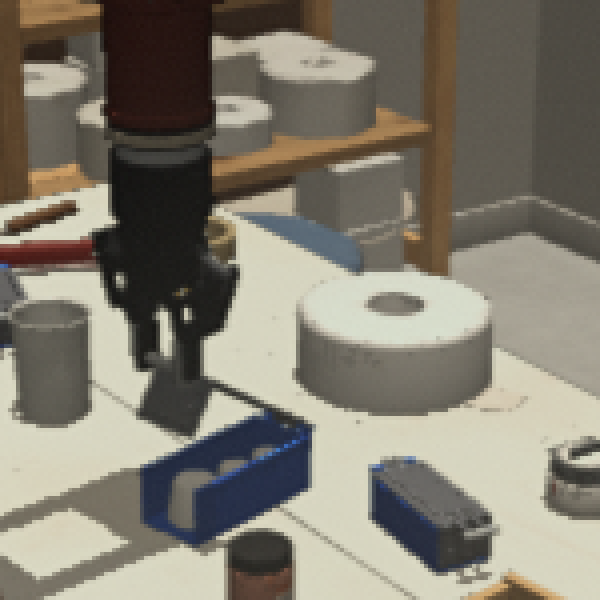

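The lid is lifting cleanly (pull bar near (175,365)) with the box flat on the bench and the plugs visible inside. I'm continuing.

```bash
python3 arc.py .6 1.5 6 &&  python3 arc.py 1.5 2.1 4
```

```text
0.75 False 12.8167 [0.494 0.153 0.122] [-1.4  0.7 -1.3] 0.0352
0.9 False 13.175 [0.512 0.157 0.138] [ 0.1  0.  -2.2] 0.0353
1.05 False 13.5333 [0.532 0.16  0.151] [-1.5  0.8 -1.2] 0.0356
1.2 False 13.8917 [0.554 0.165 0.161] [-1.   0.4 -1.3] 0.0359
1.35 False 14.25 [0.577 0.17  0.169] [-1.3  0.8 -0.2] 0.0351
1.5 False 14.6083 [0.601 0.174 0.172] [-0.9  0.2 -0. ] 0.0354
1.65 False 15.0167 [0.626 0.179 0.172] [-1.2  0.4  2.9] 0.0355
1.8 False 15.375 [0.65  0.184 0.169] [0.2 0.9 4.1] 0.0353
1.95 False 15.7333 [0.674 0.189 0.161] [0.6 1.3 5.8] 0.0355
2.1 False 16.0917 [0.696 0.194 0.15 ] [2.9 3.  5. ] 0.0355
```

View pics/arc2.1.png

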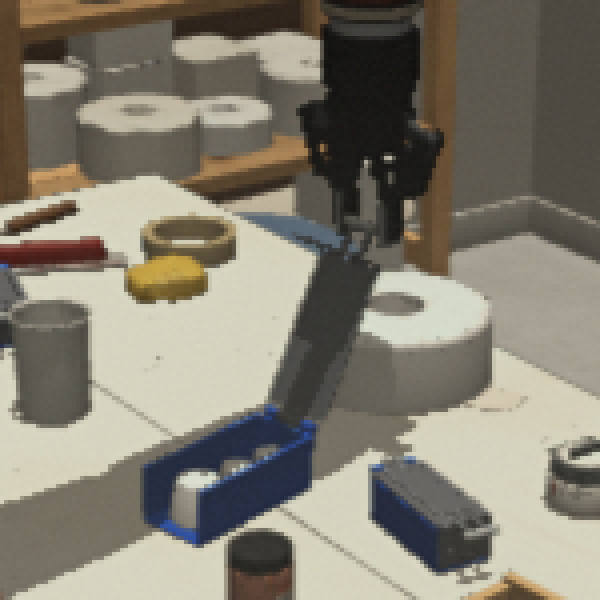

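```bash
cat > lid.py <<'E'
from h import *
def lidangle(d=None,save=None):
    if d is None: im,d=get_image("scene")
    P=cloud("scene",d); Q=P-O; x=Q@ez(YAW); y=Q@np.array([-np.sin(YAW),np.cos(YAW),0]); z=Q[...,2]
    m=(d>0)&(x>.085)&(np.abs(y)<.034)&(z>.06)&(z<.15)&(x<.25)
    a=np.arctan2(z[m]-.049,-(x[m]-.072)); print("n",m.sum(),"lid angle med",np.percentile(a,[10,25,50,75,90]).round(2))
    return x[m],z[m]
if __name__=="__main__":
    x,z=lidangle()
    k=np.polyfit(z,x,1); print("dx/dz",k, "angle",np.pi/2+np.arctan(k[0]))
E
python3 lid.py
```

```text
n 522 lid angle med [2.02 2.05 2.08 2.14 3.02]
dx/dz [-0.71735403  0.20130105] angle 0.9485180643933173
```

```bash
python3 arc.py 2.1 2.4 3; python3 lid.py
```

```text
2.2 False 16.475 [0.709 0.196 0.141] [3.4 2.6 5.8] 0.0353
2.3 False 16.7583 [0.722 0.199 0.13 ] [3.8 2.8 6. ] 0.035
2.4 False 17.0417 [0.733 0.201 0.118] [4.9 2.8 4.1] 0.0355
n 644 lid angle med [2.31 2.34 2.37 2.42 3.01]
dx/dz [0.17015717 0.12419039] angle 1.7393392344699263
```

View pics/arc2.4.png

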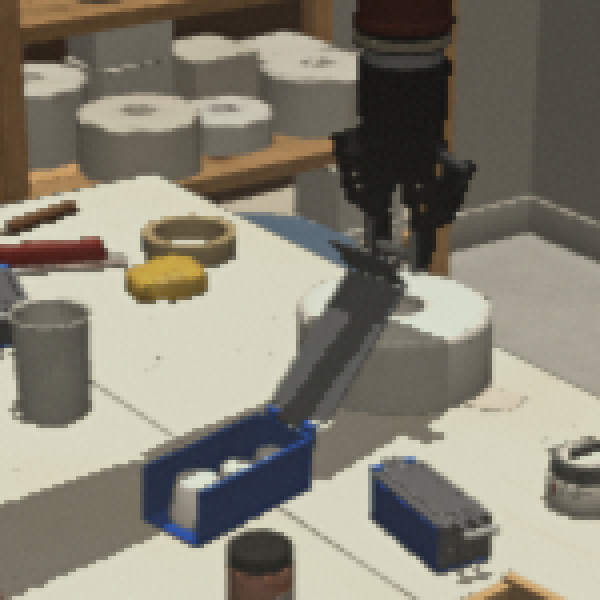

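```bash
python3 - <<'E'
from h import *
gripper_to(.066)
p=observe()["eef_pos"]
move_l([p[0],p[1],.22],feed=.25)
s=observe();print(s["time_s"],s["ft_force"])
movep([.45,.36,.24],rpy(tool(YAW,0,True))); gripper_to(.085)
print(observe()["time_s"])
for n,(a,b,c,e) in (("scene",(205,170,305,255)),("top",(240,180,340,280))):
    im,d=get_image(n); np.save(f"pics/{n}1.npy",d); cv2.imwrite(f"pics/{n}1.png",im[:,:,::-1])
    cv2.imwrite(f"pics/{n}1c.png",cv2.resize(im[b:e,a:c,::-1],None,fx=6,fy=6,interpolation=cv2.INTER_NEAREST))
import lid
lid.lidangle(np.load("pics/scene1.npy"))
E
```

```text
18.1 [-0.27433346  0.03361804 -0.27150611]
19.6667
n 627 lid angle med [2.4  2.43 2.46 2.5  3.01]
```

View pics/scene1c.png

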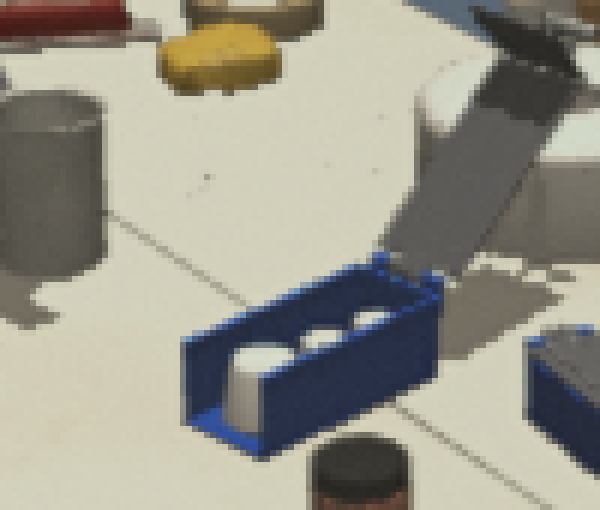

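View pics/top1c.png

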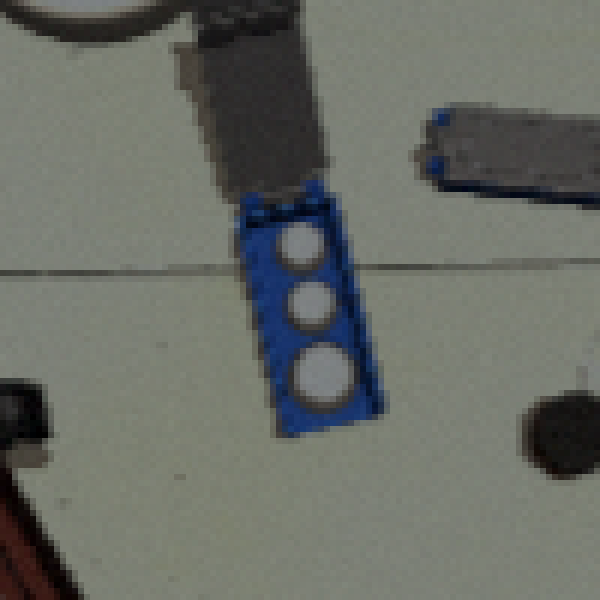

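```bash
python3 - <<'E'
from h import *
from scipy.optimize import least_squares
S=lambda x,y:(205+x/6-.5,170+y/6-.5); T=lambda x,y:(240+x/6-.5,180+y/6-.5)
obs=[("scene",(-.065,-.03,0),S(263,460)),("scene",(-.065,.03,0),S(184,424)),("scene",(.065,-.03,0),S(437,378)),
("scene",(-.065,.03,.048),S(183,338)),("scene",(-.065,-.03,.048),S(263,373)),
("top",(-.065,.03,.0),T(278,438)),("top",(-.065,-.03,.02),T(384,413)),]
def f(p):
    c,s=np.cos(p[2]),np.sin(p[2]);R=np.array([[c,-s,0],[s,c,0],[0,0,1]])
    return np.concatenate([proj(n,R@np.array(l)+[p[0],p[1],0])[0]-np.array(o) for n,l,o in obs])
r=least_squares(f,[.545,.163,.2],loss='soft_l1'); print(r.x,r.fun.round(1))
# blue mask min-area rect from top
im=cv2.imread("pics/top1.png"); hsv=cv2.cvtColor(im,cv2.COLOR_BGR2HSV)
m=cv2.inRange(hsv,(100,120,30),(130,255,255)); m[:, :275]=0; m[:,308:]=0; m[:205]=0; m[258:]=0
ys,xs=np.nonzero(m); pts=np.array([ray("top",u,v,.03)[:2]*1000 for u,v in zip(xs,ys)],np.float32)
print(cv2.minAreaRect(pts))
E
```

```text
[0.54185588 0.1640814  0.20391116] [ 0.2  0.3 -0.2 -0.1  0.4 -0.4 -0.5  0.4 -0.2  0.7  0.5 -0.4 -0.7 -0.3]
((546.99072265625, 162.56460571289062), (144.524169921875, 60.6413459777832), 11.802582740783691)
```

```bash
sed -i 's/^YAW=.*/YAW=.204; O=np.array([.542,.163,0.]); TRAY=np.array([.5245,-.193,0.])/' h.py
cat > pour.py <<'E'
from h import *
G=np.array([.005,0,-.025])   # reported TCP in box frame when gripped
def boxB(yaw,tilt): return Ro.from_euler('z',yaw)*Ro.from_euler('y',-tilt)
def tcp_for_lip(lip,yaw,tilt):
    B=boxB(yaw,tilt); o=np.array(lip)-B.apply([-.065,0,.003]); return (o+B.apply(G)).tolist(), rpy(tool(yaw,tilt,True))
E
python3 - <<'E'
from pour import *
print(inverse_kinematics((O+.005*ez(YAW)+[0,0,-.025]).tolist(),rpy(tool(YAW,0,True))))
for yaw in (.204,.4,.6):
  lip=TRAY+.035*ez(yaw)+[0,0,.058]; prev=None
  for t in np.arange(0,1.26,.125):
    p,r=tcp_for_lip(lip,yaw,t); q=inverse_kinematics(p,r); print(yaw,round(t,2),None if q is None else np.round(q,2))
E
```

```text
[ 1.53261589e-01  3.66885558e-01  1.81677547e+00 -4.44089210e-16
  9.57931627e-01  1.52005792e+00]
0.204 0.0 [-0.39  0.45  1.58  0.    1.11  0.98]
0.204 0.12 [-0.43  0.36  1.69  0.09  1.    0.9 ]
0.204 0.25 [-0.47  0.28  1.79  0.2   0.89  0.78]
0.204 0.38 [-0.52  0.21  1.88  0.35  0.79  0.63]
0.204 0.5 [-0.58  0.15  1.98  0.54  0.72  0.44]
0.204 0.62 [-0.64  0.1   2.06  0.77  0.68  0.19]
0.204 0.75 [-0.7   0.08  2.14  1.02  0.68 -0.08]
0.204 0.88 [-0.77  0.07  2.21  1.26  0.73 -0.34]
0.204 1.0 [-0.83  0.09  2.26  1.46  0.82 -0.58]
0.204 1.12 [-0.9   0.14  2.3   1.61  0.94 -0.78]
0.204 1.25 [-0.96  0.22  2.32  1.73  1.08 -0.95]
0.4 0.0 [-0.36  0.42  1.61  0.    1.1   0.81]
0.4 0.12 [-0.41  0.35  1.71  0.11  1.01  0.71]
0.4 0.25 [-0.47  0.28  1.79  0.24  0.92  0.57]
0.4 0.38 [-0.53  0.22  1.88  0.4   0.86  0.41]
0.4 0.5 [-0.59  0.17  1.95  0.58  0.82  0.22]
0.4 0.62 [-0.66  0.14  2.02  0.78  0.81  0.  ]
0.4 0.75 [-0.73  0.12  2.09  0.98  0.84 -0.21]
0.4 0.88 [-0.8   0.13  2.14  1.16  0.9  -0.42]
0.4 1.0 [-0.87  0.17  2.18  1.31  0.98 -0.6 ]
0.4 1.12 [-0.94  0.22  2.2   1.43  1.09 -0.77]
0.4 1.25 [-1.    0.3   2.21  1.52  1.21 -0.9 ]
0.6 0.0 [-0.34  0.4   1.65  0.    1.09  0.63]
0.6 0.12 [-0.4   0.33  1.73  0.12  1.02  0.51]
0.6 0.25 [-0.46  0.27  1.8   0.27  0.96  0.37]
0.6 0.38 [-0.53  0.22  1.87  0.43  0.93  0.2 ]
0.6 0.5 [-0.6   0.19  1.93  0.6   0.92  0.02]
0.6 0.62 [-0.68  0.18  1.98  0.77  0.94 -0.16]
0.6 0.75 [-0.75  0.18  2.02  0.92  0.99 -0.33]
0.6 0.88 [-0.82  0.2   2.06  1.06  1.05 -0.5 ]
0.6 1.0 [-0.89  0.24  2.08  1.18  1.14 -0.64]
0.6 1.12 [-0.95  0.31  2.09  1.27  1.24 -0.77]
0.6 1.25 [-1.    0.39  2.09  1.34  1.34 -0.88]
```

```bash
python3 - <<'E'
from pour import *
R=rpy(tool(YAW,0,True)); g=O+.005*ez(YAW)
movep([g[0],g[1],.12],R)
print(move_l([g[0],g[1],.03],feed=.2,max_force=8))
print(move_l([g[0],g[1],-.025],feed=.06,max_force=6))
s=observe();print(s["time_s"],s["eef_pos"],s["ft_force"])
im,d=get_image("scene")
cv2.imwrite("pics/d1.png",cv2.resize(im[150:260,200:320,::-1],None,fx=5,fy=5,interpolation=cv2.INTER_NEAREST))
E
```

```text
False
False
22.4167 [ 0.54735233  0.16410146 -0.02459652] [ 0.76081182 -0.01781828 -0.77740603]
```

View pics/d1.png

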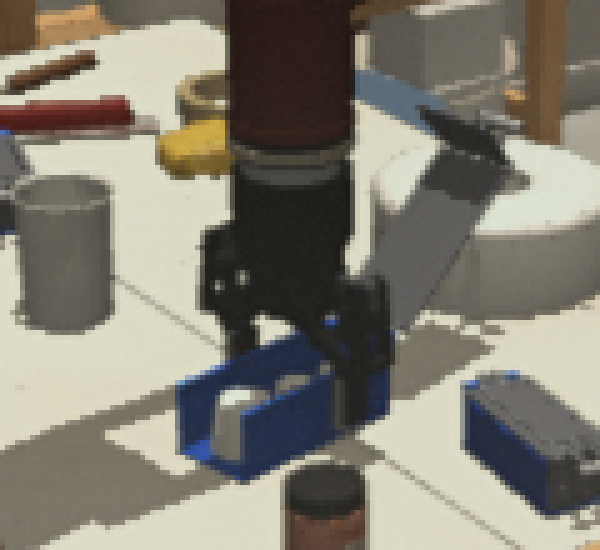

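```bash
python3 - <<'E'
from pour import *
gripper_to(.050,f_grip=60)
s=observe();print(s["time_s"],s["eef_pos"],s["ft_force"],s["opening"])
p=s["eef_pos"]
move_l([p[0],p[1],.085],feed=.12)
s=observe();print(s["time_s"],s["eef_pos"],s["ft_force"],s["opening"])
im,d=get_image("scene")
cv2.imwrite("pics/d2.png",cv2.resize(im[110:260,200:350,::-1],None,fx=4,fy=4,interpolation=cv2.INTER_NEAREST))
E
```

```text
22.825 [ 0.54736765  0.1642271  -0.02435629] [-1.26668891  0.46945554  3.89918893] 0.059467132078891274
23.8917 [0.54635477 0.16405685 0.08378602] [-0.02403744  0.29617883 -5.65743702] 0.05936554104580271
```

View pics/d2.png

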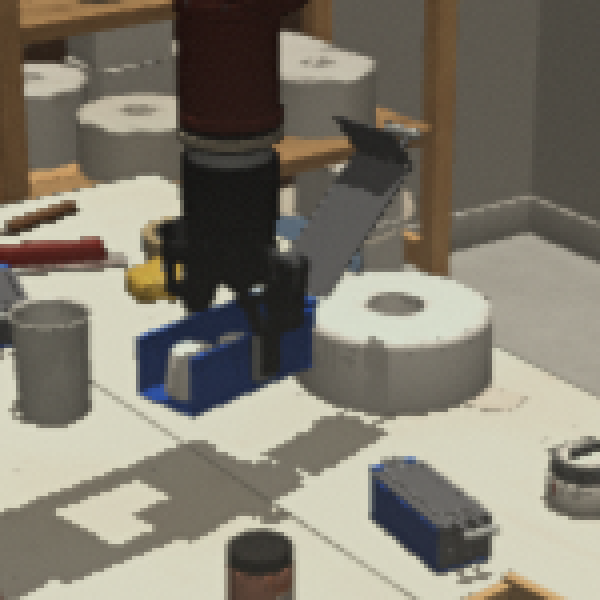

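```bash
python3 - <<'E'
from pour import *
yaw=.35
lip=TRAY+.035*ez(yaw)+[0,0,.058]
p,r=tcp_for_lip(lip,yaw,0)
move_l([p[0],p[1],.085],feed=.2,rotation=r)
move_l(p,feed=.1,rotation=r)
print(observe()["time_s"],observe()["eef_pos"])
for t in (.1,.2,.3):
    p,r=tcp_for_lip(lip,yaw,t); move_l(p,feed=.03,rotation=r)
s=observe();print(s["time_s"],s["eef_pos"],s["ft_force"],s["opening"],np.abs(s["joint_velocities"]).max())
for n,(a,b,c,e) in (("scene",(230,120,430,320)),("top",(300,160,440,300))):
    im,d=get_image(n); k=3 if n=="scene" else 4
    cv2.imwrite(f"pics/e1{n}.png",cv2.resize(im[b:e,a:c,::-1],None,fx=k,fy=k,interpolation=cv2.INTER_NEAREST))
B=boxB(yaw,.3); print("pred lip corners scene px in crop",((proj("scene",np.array([lip+B.apply([0,s,-.003]) for s in(-.03,.03)]))-[230,120])*3).round())
print("world-hyp",((proj("scene",np.array([lip+[0,0,.0285]-B.apply([0,0,.0285])+B.apply([0,s,-.003]) for s in(-.03,.03)]))-[230,120])*3).round())
E
```

```text
26.4417 [ 0.62342116 -0.15707796  0.03014547]
27.6417 [ 0.62781688 -0.15534563  0.05183202] [ 0.32886688  0.14581884 -5.48692811] 0.05941983573409257 0.01368244158164288
pred lip corners scene px in crop [[342. 447.]
 [282. 427.]]
world-hyp [[347. 442.]
 [286. 422.]]
```

View pics/e1scene.png

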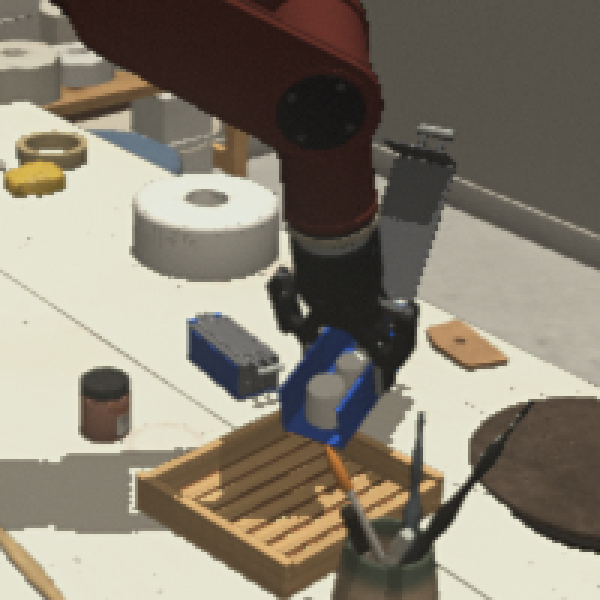

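View pics/e1top.png

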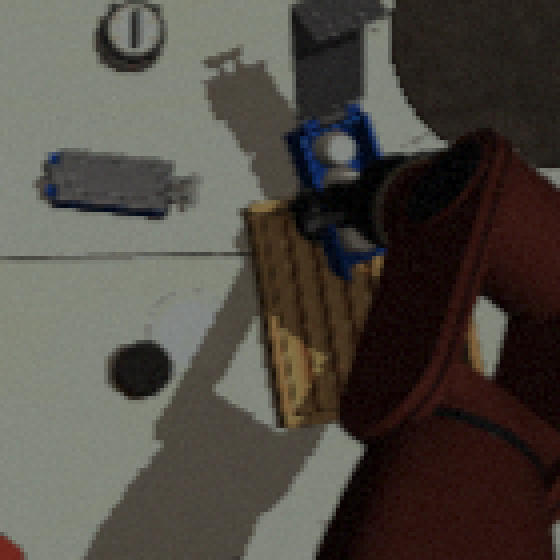

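```bash
cat > tilt.py <<'E'
from pour import *
import sys
yaw=.35; lip=TRAY+.035*ez(yaw)+[0,0,.058]
a,b=float(sys.argv[1]),float(sys.argv[2]); feed=float(sys.argv[3])
n=max(1,round(abs(b-a)/.1))
for t in np.linspace(a,b,n+1)[1:]:
    p,r=tcp_for_lip(lip,yaw,t); h=move_l(p,feed=feed,rotation=r,max_force=15)
    s=observe();print(round(t,2),h,s["time_s"],s["ft_force"].round(1),round(s["opening"],4))
    if h: break
im,d=get_image("scene"); cv2.imwrite(f"pics/t{b}.png",cv2.resize(im[100:320,230:430,::-1],None,fx=2.7,fy=2.7,interpolation=cv2.INTER_NEAREST))
E
python3 tilt.py .3 .6 .03
```

```text
0.4 False 28.1417 [ 0.4 -0.3 -5.8] 0.0594
0.5 False 28.5417 [-0.1  0.8 -6.1] 0.0594
0.6 False 28.9417 [ 0.  -0.2 -5.5] 0.0594
```

View pics/t0.6.png

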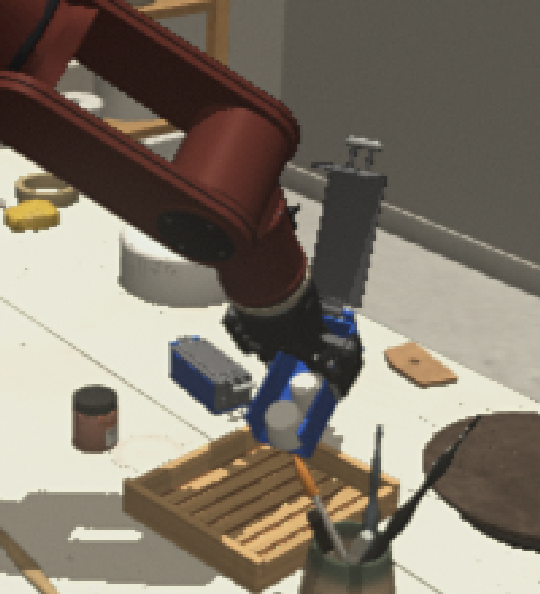

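```bash
python3 tilt.py .6 .85 .025
```

```text
0.72 False 29.5167 [ 0.4 -0.3 -4.9] 0.0596
0.85 False 30.0417 [-0.3  0.3 -4.7] 0.0597
```

View pics/t0.85.png

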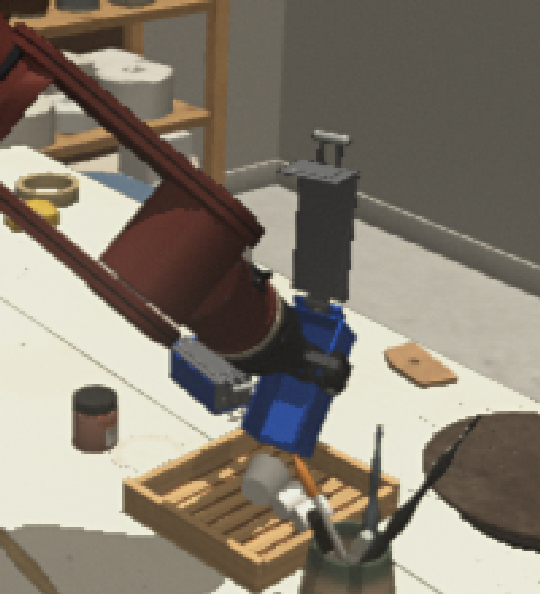

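```bash
python3 tilt.py .85 1.1 .025; python3 - <<'E'
from h import *
im,d=get_image("scene"); print(observe()["ft_force"],observe()["time_s"])
cv2.imwrite("pics/f1.png",cv2.resize(im[220:320,260:400,::-1],None,fx=5,fy=5,interpolation=cv2.INTER_CUBIC))
E
```

```text
0.93 False 30.4917 [ 1.  -0.3 -4.7] 0.0594
1.02 False 30.8917 [-0.6 -1.7 -4.3] 0.0594
1.1 False 31.2917 [-0.5  0.  -4.1] 0.0591
[-0.21444169 -0.01685888 -3.84666909] 31.3917
```

View pics/f1.png

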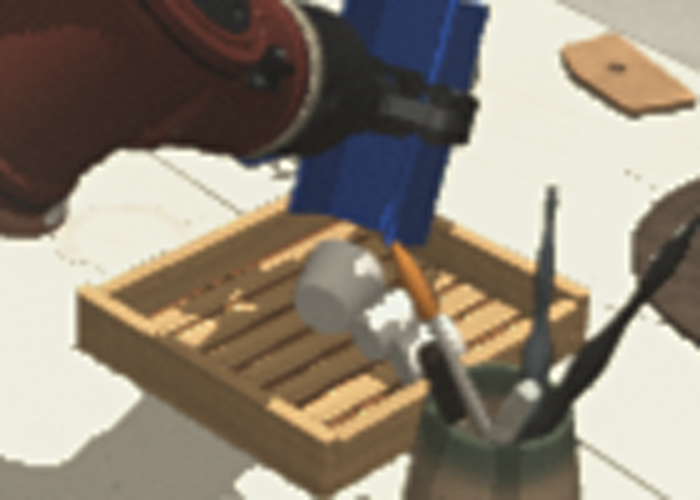

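View pics/t1.1.png

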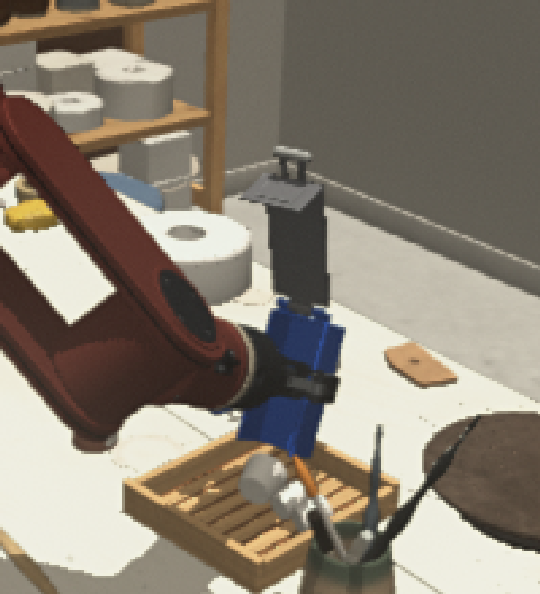

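```bash
python3 - <<'E'
from h import *
im,d=get_image("scene");P=cloud("scene",d)
for u,v in ((262,262),(268,262),(265,255),(275,250),(290,245)): print(u,v,P[v,u].round(3),im[v,u])
# jar visible pixels near (.468,.0085)
m=(np.hypot(P[...,0]-.468,P[...,1]-.0085)<.035)&(P[...,2]>.01)&(P[...,2]<.07)&(d>0); ys,xs=np.nonzero(m); print(m.sum(), xs.mean() if m.sum() else 0, ys.mean() if m.sum() else 0)
imt,dt=get_image("top");Pt=cloud("top",dt)
m=(np.hypot(Pt[...,0]-.468,Pt[...,1]-.0085)<.05)&(Pt[...,2]>.03)&(dt>0);q=Pt[m]; print(m.sum(),np.percentile(q[:,2],[0,50,100]))
cv2.imwrite("pics/f2.png",cv2.resize(imt[180:300,300:440,::-1],None,fx=5,fy=5,interpolation=cv2.INTER_CUBIC))
E
```

```text
262 262 [ 0.266 -0.281  0.213] [73 54 47]
268 262 [ 0.283 -0.278  0.206] [62 50 44]
265 255 [ 0.271 -0.285  0.23 ] [65 48 42]
275 250 [ 0.286 -0.299  0.243] [58 43 35]
290 245 [ 0.336 -0.284  0.232] [57 40 34]
40 264.85 262.625
164 [0.03081373 0.05762166 0.06440607]
```

View pics/f2.png

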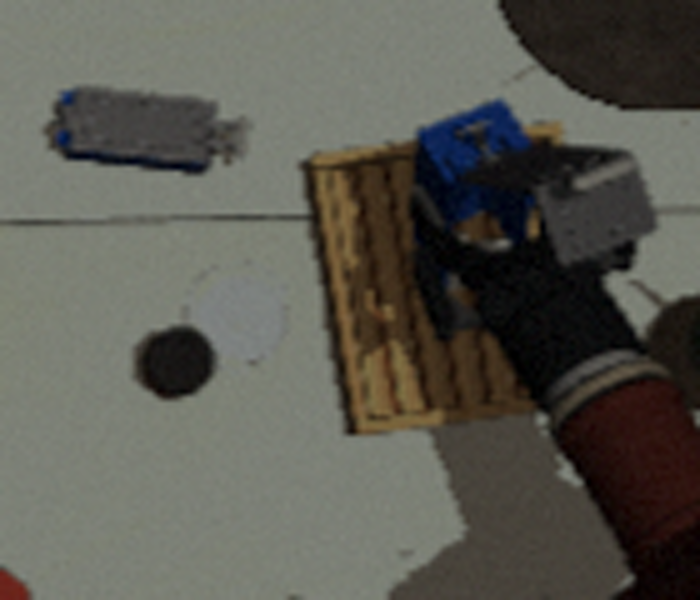

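```bash
python3 - <<'E'
from pour import *
yaw=.35; L=TRAY+.035*ez(yaw)
p,r=tcp_for_lip(L+[0,0,.095],yaw,1.1); print(move_l(p,feed=.1,rotation=r,max_force=15))
for t in np.linspace(1.1,0,8)[1:]:
    p,r=tcp_for_lip(L+[0,0,.1],yaw,t); h=move_l(p,feed=.05,rotation=r,max_force=15)
    if h: print("hit",t); break
s=observe();print(s["time_s"],s["eef_pos"],s["ft_force"],s["opening"])
g=O+.005*ez(YAW); R=rpy(tool(YAW,0,True))
move_l([g[0],g[1],.085],feed=.22,rotation=R)
s=observe();print(s["time_s"],s["eef_pos"],s["ft_force"],s["opening"])
for n,(a,b,c,e) in (("scene",(200,110,400,310)),("top",(240,160,440,300))):
    im,d=get_image(n); np.save(f"pics/{n}2.npy",d);cv2.imwrite(f"pics/{n}2.png",im[:,:,::-1])
    cv2.imwrite(f"pics/h1{n}.png",cv2.resize(im[b:e,a:c,::-1],None,fx=3,fy=3,interpolation=cv2.INTER_NEAREST))
E
```

```text
False
34.6583 [ 0.62284367 -0.15650877  0.07139872] [ 0.02914672  0.7126709  -4.87757238] 0.05970129832702624
36.3083 [0.54705788 0.16323109 0.0849926 ] [ 0.37760531 -0.63514356 -4.08219282] 0.05924307577328477
```

View pics/h1scene.png

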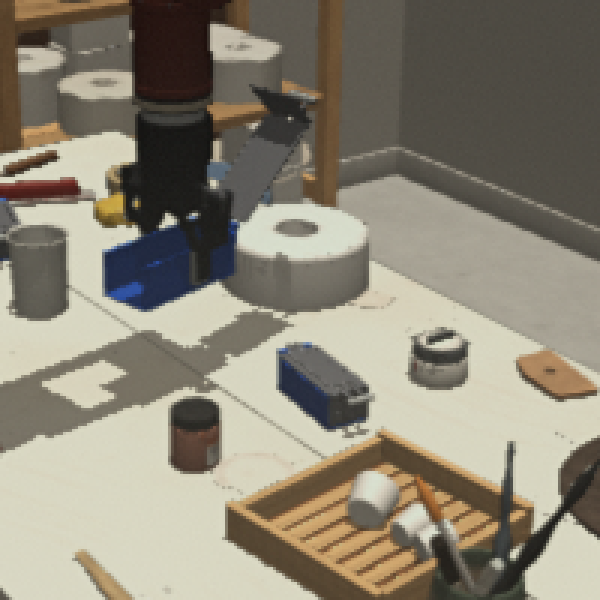

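View pics/h1top.png

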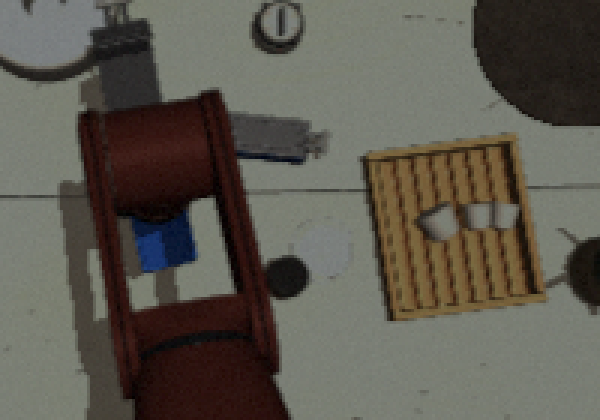

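All three plugs lie in the tray, at crop px (437,222), (476,215) and (505,215). The box is empty and level, with its lid back. Next I'm setting it down.

```bash
python3 - <<'E'
from pour import *
g=observe()["eef_pos"]
print(move_l([g[0],g[1],-.012],feed=.12,max_force=10))
print(move_l([g[0],g[1],-.029],feed=.03,max_force=5))
s=observe();print(s["time_s"],s["eef_pos"],s["ft_force"])
gripper_to(.085); hold(.2)
move_l([g[0],g[1],.04],feed=.1,max_force=10)
move_l([g[0],g[1],.14],feed=.25)
movep([.42,.36,.24],rpy(tool(YAW,0,True)))
print(observe()["time_s"])
for n,(a,b,c,e) in (("scene",(200,110,400,310)),("top",(240,160,440,300))):
    im,d=get_image(n); np.save(f"pics/{n}3.npy",d);cv2.imwrite(f"pics/{n}3.png",im[:,:,::-1])
    cv2.imwrite(f"pics/i1{n}.png",cv2.resize(im[b:e,a:c,::-1],None,fx=3,fy=3,interpolation=cv2.INTER_NEAREST))
import lid; lid.lidangle(np.load("pics/scene3.npy"))
P=cloud("top",d)
for k,(x,y,r) in {"timer":(.771,.004,.05),"jar":(.468,.0085,.05),"beaker":(.5146,.3928,.06)}.items():
    m=(np.hypot(P[...,0]-x,P[...,1]-y)<r)&(P[...,2]>.02)&(d>0); print(k,cv2.minAreaRect((P[m][:,:2]*1000).astype(np.float32)))
Q=P-TRAY; ty=.112; X=Q@ez(ty); Y=Q@np.array([-np.sin(ty),np.cos(ty),0])
hsv=cv2.cvtColor(im,cv2.COLOR_RGB2HSV); m=((hsv[...,1]<60)&(hsv[...,2]>70)&(abs(X)<.095)&(abs(Y)<.085)).astype(np.uint8)
k,l,st,c=cv2.connectedComponentsWithStats(m)
for i in range(1,k):
    if st[i,4]>8: print("plug blob",st[i,4],"X",X[l==i].min().round(3),X[l==i].max().round(3),"Y",Y[l==i].min().round(3),Y[l==i].max().round(3),"z",P[l==i][:,2].max().round(3))
E
```

```text
False
True
37.825 [ 0.54782445  0.16321226 -0.02437691] [ 0.61515773 -0.54197418  3.86877803]
40.7667
n 626 lid angle med [2.38 2.41 2.44 2.48 3.01]
timer ((770.7647094726562, 4.899677276611328), (56.14169692993164, 58.57045364379883), 1.9438023567199707)
jar ((468.16845703125, 8.471630096435547), (45.762210845947266, 47.04106521606445), 43.31583023071289)
beaker ((509.4769592285156, 374.7100524902344), (94.1097412109375, 41.480491638183594), 27.554168701171875)
plug blob 86 X -0.013 0.024 Y 0.003 0.04 z 0.055
plug blob 61 X -0.005 0.022 Y -0.042 -0.016 z 0.042
plug blob 59 X -0.009 0.017 Y -0.072 -0.046 z 0.045
```

View pics/i1scene.png

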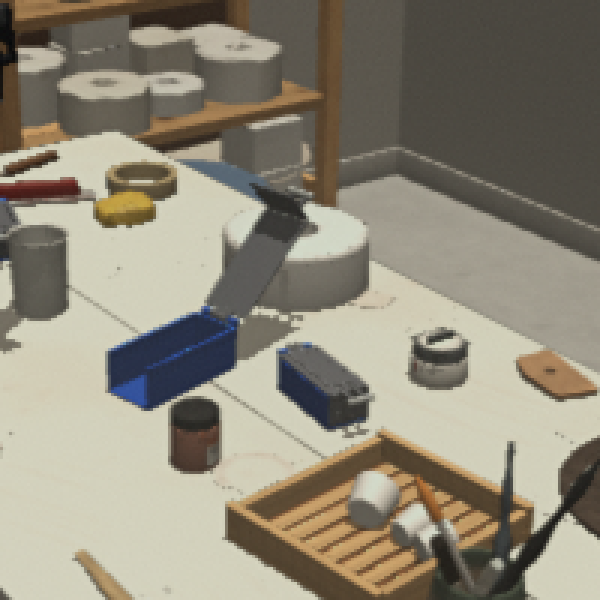

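View pics/i1top.png

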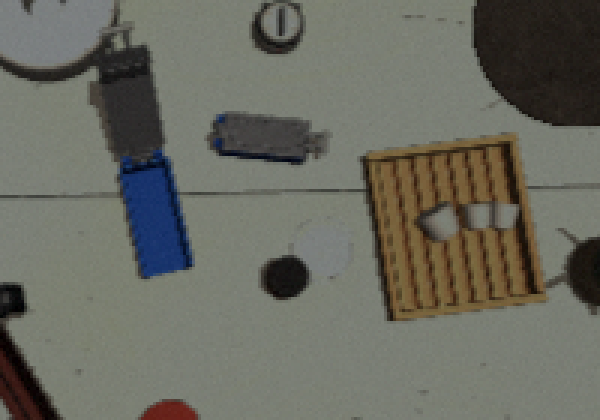

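```bash
python3 - <<'E'
from h import *
a=cv2.imread("pics/scene0.png");b=cv2.imread("pics/scene3.png")
r=(slice(185,218),slice(200,226)); print("beaker diff",np.abs(a[r].astype(int)-b[r]).mean())
job_done(); print(observe()["time_s"])
E
```

```text
beaker diff 5.6996891996892
the job is handed in; nothing more can be done
the job is handed in; nothing more can be done
```

I opened the lid, tipped all three plugs into the tray and stood the empty box back up, then handed the job in at about 41 s of the 64 s allowed. `job_done()` gives no verdict, so success rests on my own checks below.

**What I did**
- I took the largest of the three lookalike boxes (top-view px 290,233).
- I pinched its pull bar at the ends with 20 N and swung the lid along its arc, with the box flat on the bench. After release the lid measured about 2.45 rad.
- I gripped the box by its sides at 60 N and carried it level. I tipped it slowly about its lip, about 58 mm above the bench over the tray, and the plugs slid out by 0.85 rad. I went on to 1.1 rad to be sure.
- I set the box back where it had stood and moved the arm clear.

**Last checks**
- **Plugs:** three separate plugs inside the tray, with x from -13 to +24 mm, y from -72 to +40 mm, and highest point 55 mm above the bench.
- **Box:** upright and empty on the bench by picture, set down at the same contact height it was picked up from. The lid reads about 2.44 rad.
- **Timer and jar:** within about 1 mm of where they started.

**What disagreed**
- **Finger length:** the real fingertips end about 28 mm short of the stated TCP. I saw this in the image, confirmed it by a light touch on the bench, and corrected all later poses for it.
- **Beaker:** the final top-view measurement was off by about 18 mm. I put this down to the gripper hovering beside it. In the scene view the beaker sits at its original pixels, though the patch comparison was not exact (mean difference 5.7 grey levels).

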